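# Park the captive bolt and draw out the battery tray

## Task

The entry-phone power unit on the ledge needs new batteries. Pull the knurled captive bolt on its top straight out against the spring until you feel its thread meet the collar, keep a light pull on it (do not haul on the little thread) while you turn it anticlockwise so that it takes, and wind it right up to its stop so that it stays up by itself. Then let go of it and draw the battery tray all the way out by its handle, leave it there, and do not shift the bowl, flask lid, pillbox or keys.

Things in the scene. Friction and masses are not known exactly. Their poses are not given: they have to be found in the camera images.
- unit: White sheet-metal power unit fixed to the ledge, 130 mm deep (x) by 120 mm wide (y) by 62 mm high. Origin: centre of its underside; z up; its front, with the tray, looks along its own -x. Bolt and collar stand on its top, axis vertical, 22 mm in front (-x) of its origin and on its centre line.
- collar_top (a point): Centre of the collar's upper face, 82 mm above the ledge. Held up against the collar's thread with about 3 N beyond the spring and turned anticlockwise, the bolt climbs along it and is in after 1 to 3 rad in all. Let go sooner, it drops but keeps its angle: pull and turn on. Once in it stays up, over 7 mm. Held too low it jams or slips under the start and soon turns no further: turn it back.
- knob: Round knurled steel knob of the bolt, 25 mm across, 20 mm high; origin at its centre, 31 mm above the case top with the bolt down; z up, its turning axis. Grip it from above at any yaw; the fingertips pass beside the narrower collar. Anticlockwise seen from above winds the bolt out: right-handed two-start thread, 20 mm a turn (3.2 mm a radian), under 0.1 N m. With the bolt down it turns idly.
- collar: Fixed brass collar round the bolt, 20 mm across, 20 mm high, red band, on a 30 mm flange; origin on the axis at the case top, 62 mm above the ledge, axes as the unit's. The bolt's thread lies below the collar's; pulled up 2 to 9 mm it butts against it, how high depends on how the bolt happens to be turned (unmarked), so feel for it. Hauled up with over 12 N, the thread is damaged.
- bolt (a joint): How far the bolt is out, m: 0 down (tip 11 mm deep in the tray's keeper bar, locking the tray), 0.0075 or more resting on the thread once in, 0.0128 resting at the thread's dead stop, about 1 rad further on; 1 to 2 mm of axial play. The tray is free above 0.011. The spring pulls down with 4 N at 0 and 0.2 N more per mm; greased, 1 N more drag per 10 mm/s.
- tray (a joint): How far the battery tray is drawn out, m: 0 shut, 0.060 at its end stop. It slides along the unit's -x with about 2 N of friction and stays where it is left. The locked tray has 1.5 mm of play.
- tray_handle (a point): Middle of the tray's handle, a straight horizontal steel bar 9 mm thick and 68 mm long along the unit's y, 36 mm in front of the unit's front face (31 mm clear gap behind it for a finger), 42 mm above the ledge; moves with the tray.
- bowl: Round blue ceramic key bowl, 136 mm across, 50 mm high; bystander. Origin under its centre.
- flask_lid: Stainless steel flask lid, 60 mm across, 52 mm high; bystander. Origin under its centre.
- pillbox: Yellow flip-top pillbox, 78 by 52 by 23 mm; bystander. Origin under its centre.
- keys: Three keys fanned on a 30 mm steel split ring, lying flat, about 65 mm long from the ring's centre along its x, 3 to 5 mm thick; bystander. Origin at the ring's centre, on the ledge.
- thread_start: The squared-off start of the collar's thread, hidden inside the collar; origin and axes as the collar's, so they do not tell where on the circle it lies. The bolt's thread must be held up to pass over it; jammed sideways against it with over 25 N, the start is damaged.
There are look-alikes about, which are no part of the job. What is meant by the unit is not blue or brown, and is the smaller of those in its own colour.

How it is judged:
On the way, in this order (a step that is already met when the one before it is completed fails the run):
1. the bolt is pulled out against its spring with the fingers, tray still shut (value of joint bolt above 0.0015 m and contact force between the fingers and knob above 1 N and value of joint tray below 0.005 m), for 0.1 s.
2. the bolt is wound up to its stop (more than 11.5 mm out) and stays there with the fingers off it, tray still shut (value of joint bolt above 0.0115 m and contact force between the fingers and knob below 0.3 N and value of joint tray below 0.005 m), for 0.2 s.
3. the tray is drawn out (value of joint tray above 0.05 m), for 0.2 s.
At the end, for the whole second after the job is handed in: The tray is out by more than 50 mm of its 60 mm, and the bolt, let go, still stands more than 11.5 mm out on its thread (at its stop it stands 12.8 mm out), at rest (value of joint tray above 0.05 m and value of joint bolt above 0.0115 m and linear speed of knob below 0.01 m/s); the robot touches nothing.
It fails at once if the bolt is hauled against the collar's thread: more than 12 N between bolt and collar (contact force between knob and collar above 12 N).
It fails at once if the bolt is jammed against the start of the thread with more than 25 N (contact force between knob and thread_start above 25 N).
It fails at once if the bowl, the flask lid, the pillbox or the keys are shifted by more than 15 mm (distance of any of bowl, flask_lid, pillbox, keys from where it was at the start of the episode above 0.015 m).
It also fails if it takes over 72 s, if anything falls off the work surface, if the arm or the gripper's body presses on something with over 40 N, if the wrist force passes 120 N, or if a joint passes its speed limit or range.

## Robot

A 6-joint arm with a two-finger parallel gripper is mounted at the origin on the work surface. World frame = base frame: x ahead of the robot, y to its left, z up, the work surface at z = 0. Lengths are in m, angles in rad, forces in N, time in s.
With the tool pointing down it reaches from about 0.25 to 0.725 m from the base axis. Payload 4 kg.
Tool frame: the origin (TCP) lies midway between the tips of the shut fingers; the grasp point (between the pads) lies 19 mm behind it; z points along the fingers, y is the direction in which the jaws open and shut (so a half turn about z gives the same grasp; the last joint's range is limited). The gripper opens to 85 mm and grips with 20 to 120 N. Pads are 22 mm wide; open, the fingers measure 114 mm over their backs; the gripper's body (76 mm by 85 mm) begins 54 mm behind the grasp point. The pads swing forward as they close: fully open they stand 13 mm farther back than shut.
Start: joints at [1.134, 0.241, 0.005, 1.335, 0, 1.571], TCP at [0.212, 0.453, 0.198] pointing down, gripper open.
Joint ranges: [-2.72, 2.72], [-1.05, 1.87], [-1.09, 1.28], [-1.99, 2.15], [-1.42, 1.44], [-3.14, 3.14]. Speed limits (rad/s): [2.79, 2.79, 3.14, 3.14, 3.14, 3.14].

## Interface

Orientations are given as a unit quaternion [x, y, z, w].
In Python, from workcell import monitor, cams, order gives the robot as it stands.
- The arm moves only by the tool send_rows, never from a script. Its argument "moves" is a list of rows, each a list of 4 numbers: the shift along the tool's x, y, z as a fraction of full scale, then the turn about the tool's z as a fraction of full scale. A call has 1 to 20 rows; each row shifts and turns the commanded pose from where the row before left it, along the tool's axes as they then stand; what a row does not reach is not made up. Full scale, the value 1, is 100 cm for a shift and 0.1 rad for a turn. A row lasts 1/10 s, in which the tool goes at most 50 mm and 8.59 degrees, less where a joint would pass 70% of its speed; a pose out of reach is approached as far as the arm can. A call with a number of a shift or a turn outside -1 to 1 is refused whole. A call with a gripper value outside its range is refused whole. "claw" is the gripper's target within -1 to 1 (fully open at 1, half-way at 0, shut at -1), set as the call begins (left out, the last holds). The fingers move at their own pace and stop on an object; the grip force is fixed at half the most. Time passes only in rows, so rows that do not move let the fingers close. It gives the time, the measured TCP pose, the force and the opening at its end, in the units of the state.
- monitor.get_obs(): the state, without advancing time (a new reading comes with each control period).
- cams.camera(name): name is "scene" or "side" or "wrist"; returns (picture, depth): 480x640x3 uint8, blue, green, red; 480x640 float32, m along the optical axis (not along the pixel's ray), 0 where there is no reading.
- cams.camera_info(name): a dict with "intrinsics" (3x3 intrinsics, pixels), "T" (4x4, takes a point from camera to world coordinates); the wrist camera has in their place "mount" (4x4, takes a point from camera to tool coordinates, whose origin is the TCP and whose axes are the flange's). Camera axes: x right, y up, looking along -z (the intrinsics and any distortion apply to the point x, -y, -z); pixel columns grow to the right and rows downward; lengths in m; the calibration is good to about 2 mm. The wrist camera is an equidistant fisheye: a pixel r from the principal point sees the ray r / f radians off the axis. A picture is of the moment at which its call begins: read the wrist's pose just before it. camera_info takes no time and is no camera call.
- order.job_done(): hands the job in, once; it reports no verdict.
The state is a dict: "clock": time; "joint_pos": joint angles; "joint_vel": joint speeds; "tau": joint torques, N m; "eef_pos": TCP position; "tool_rot": TCP orientation; "ft_force": force on the tool from outside, world axes, zero at the start; "ft_torque": the same for the moment, N m; "grip_width": finger opening in m.
Only numpy, scipy, OpenCV 4.12 (cv2) and the standard library are available. Lean on these libraries where they do the work, as an engineer would, in place of code of your own. Each camera call takes 0.05 s, during which the arm holds its last target.

## Working session

There is one attempt and no reset: what is moved stays moved. The work goes in short steps, Python scripts to look and compute and a tool call to move; the robot and the scene stay as the last step left them, time stands still between calls to the robot, and variables do not carry over. Pictures are saved under pics/ and viewed, and the job is handed in when it is done.

Besides the shell and the picture viewer there is one more tool, called after "Emit:" as name(argument=value, ...) on one line, values as JSON. send_rows: Moves the arm, as the interface text tells. Its arguments: {"type":"object","properties":{"moves":{"type":"array","items":{"type":"array","items":{"type":"number","minimum":-1,"maximum":1}}},"claw":{"type":"number"}},"required":["moves"]}

```bash
ls; mkdir -p pics
cat > h.py <<'E'
import numpy as np, cv2
from workcell import monitor, cams, order
E
python3 - <<'E'
from h import *
s=monitor.get_obs(); print(s)
for n in ("scene","side","wrist"):
    p,d=cams.camera(n); cv2.imwrite(f"pics/{n}0.png",p); np.save(f"pics/{n}0d.npy",d); i=cams.camera_info(n); print(n,i)
E
```

```text
pics
{'clock': 0.0, 'joint_pos': array([1.13399330e+00, 2.41445799e-01, 3.70089755e-03, 1.33519053e+00,
       5.25200786e-05, 1.57076912e+00]), 'joint_vel': array([ 0.00062306,  0.0012169 ,  0.00052141, -0.00070814,  0.00143657,
       -0.00159149]), 'tau': array([ 1.24509417e-03, -3.72315538e+01,  2.52409065e+01,  1.69457286e-02,
       -1.54768350e-04, -2.11934470e-06]), 'eef_pos': array([0.21120554, 0.45241746, 0.19728774]), 'tool_rot': array([ 2.16656010e-01,  9.76247422e-01, -1.03845267e-03, -2.57389758e-04]), 'ft_force': array([ 0.52683403, -0.52708711, -0.03334984]), 'ft_torque': array([ 0.03616325, -0.05113364,  0.0494427 ]), 'grip_width': 0.08541402217202362}
scene {'intrinsics': array([[530.77381053,   0.        , 313.03772285],
       [  0.        , 530.77381053, 238.03564565],
       [  0.        ,   0.        ,   1.        ]]), 'T': array([[-0.54947572, -0.52374447,  0.65097478,  1.17344583],
       [ 0.83550625, -0.34667582,  0.42631583,  0.46390509],
       [ 0.00239665,  0.77814369,  0.62808173,  0.68921198],
       [ 0.        ,  0.        ,  0.        ,  1.        
[... 257 characters left out ...]
54202614,  0.45470676, -0.70671736, -0.77424542],
       [-0.00544265,  0.83905106,  0.54402546,  0.69837892],
       [ 0.        ,  0.        ,  0.        ,  1.        ]])}
wrist {'intrinsics': array([[371.64829954,   0.        , 320.1432175 ],
       [  0.        , 371.64829954, 232.23444352],
       [  0.        ,   0.        ,   1.        ]]), 'mount': array([[-1.54324930e-04,  9.59460273e-01,  2.81843860e-01,
         7.10571907e-02],
       [ 9.99999567e-01,  4.06849751e-04, -8.37454149e-04,
         6.94227278e-04],
       [-9.18172090e-04,  2.81843609e-01, -9.59459920e-01,
        -1.75270236e-01],
       [ 0.00000000e+00,  0.00000000e+00,  0.00000000e+00,
         1.00000000e+00]])}
```

View pics/scene0.png

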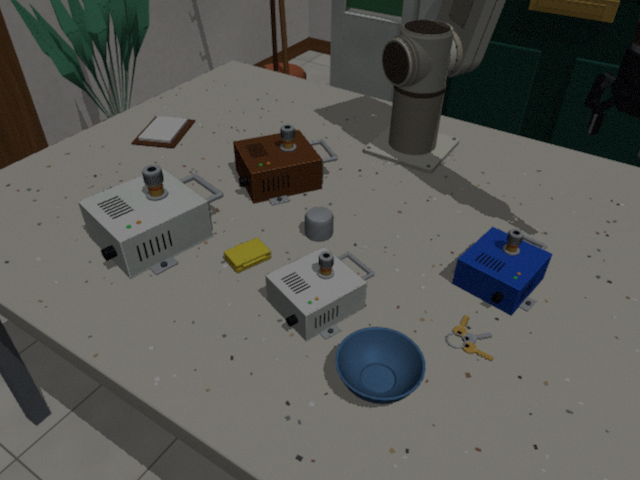

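View pics/side0.png

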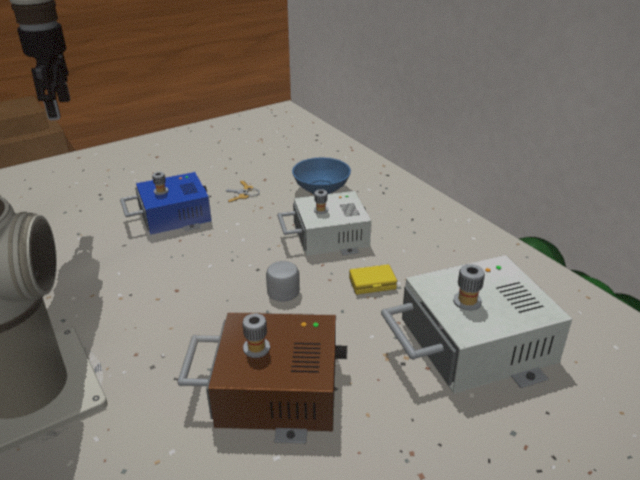

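View pics/wrist0.png

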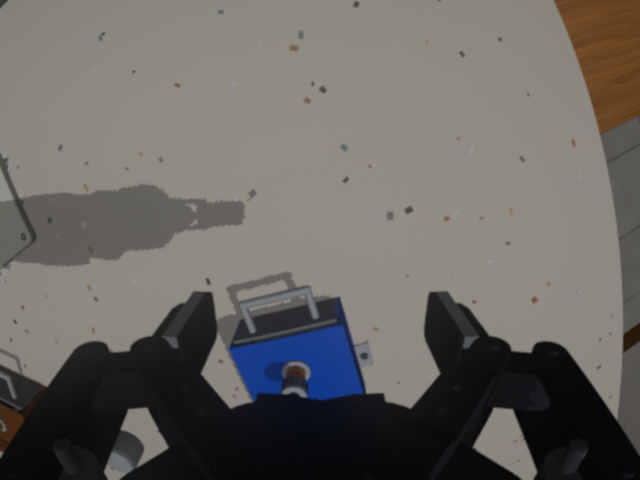

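The target is the smaller white unit, at scene (315,290) and side (332,222). Its knob is near scene (326,258) and side (320,196). The blue, brown and larger white units are the look-alikes.

Run:
```python
import cv2,numpy as np
a=cv2.imread("pics/scene0.png")[230:345,250:390]; b=cv2.imread("pics/side0.png")[175:265,265:385]
cv2.imwrite("pics/za.png",cv2.resize(a,None,fx=5,fy=5,interpolation=cv2.INTER_CUBIC))
cv2.imwrite("pics/zb.png",cv2.resize(b,None,fx=6,fy=6,interpolation=cv2.INTER_CUBIC))
```

```text
(no output)
```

View pics/za.png

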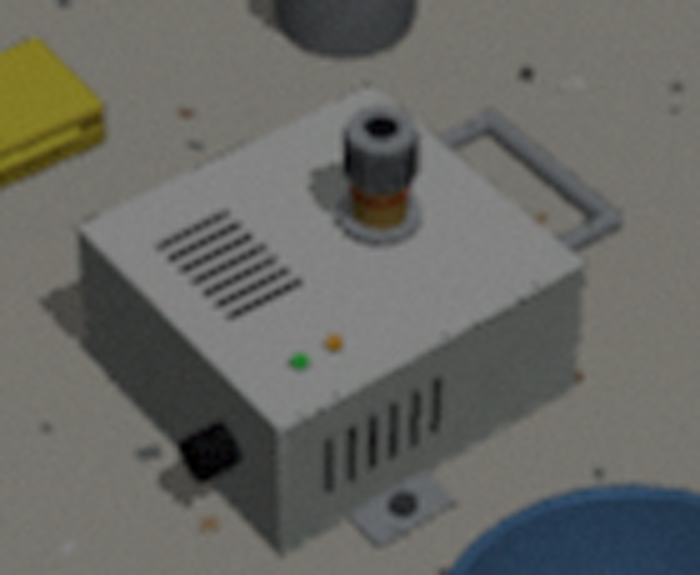

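View pics/zb.png

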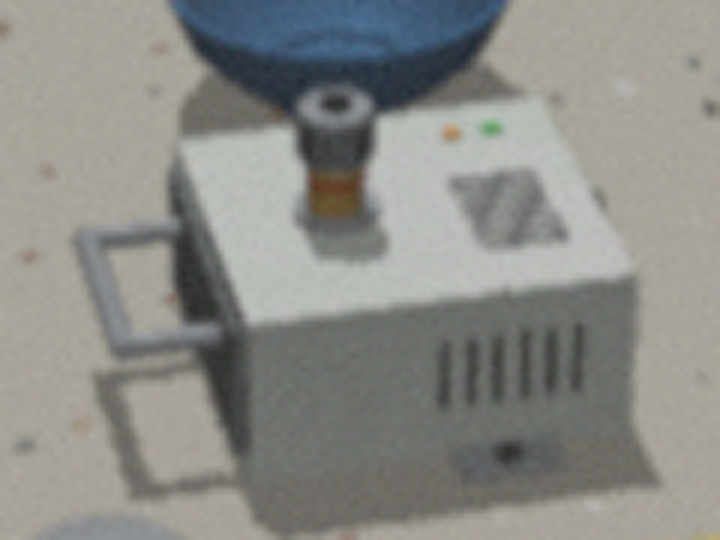

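```bash
cat >> h.py <<'E'
def ray(name,px):
    i=cams.camera_info(name);K=i["intrinsics"];T=i["T"]
    d=np.linalg.inv(K)@np.array([px[0],px[1],1.]); d=np.array([d[0],-d[1],-d[2]])
    return T[:3,3],T[:3,:3]@d
def onz(name,px,z):
    o,d=ray(name,px); return (o+d*(z-o[2])/d[2])
def tri(p1,p2):
    o1,d1=ray("scene",p1);o2,d2=ray("side",p2)
    A=np.stack([d1,-d2],1); t=np.linalg.lstsq(A,o2-o1,rcond=None)[0]
    a,b=o1+d1*t[0],o2+d2*t[1]; return (a+b)/2,np.linalg.norm(a-b)
E
python3 - <<'E'
from h import *
f=lambda u,s,o:[(u[0]+.5)/s-.5+o[0],(u[1]+.5)/s-.5+o[1]]
sc=lambda *u:f(u,5,(250,230)); sd=lambda *u:f(u,6,(265,175))
print("knobtop",onz("scene",sc(381,127),.103),onz("side",sd(336,103),.103),tri(sc(381,127),sd(336,103)))
print("top corners scene"); 
for c in [(82,230),(370,90),(580,268),(282,432)]: print(onz("scene",sc(*c),.062))
print("side")
for c in [(180,145),(545,98),(635,278),(250,325)]: print(onz("side",sd(*c),.062))
print("handle scene", onz("scene",sc(490,113),.0465),onz("scene",sc(612,218),.0465))
print("handle side", onz("side",sd(88,238),.0465),onz("side",sd(122,345),.0465))
# others
for n,z,p in [("lid",.052,(319,213)),("bowl",.05,(380,358)),("pill",.023,(248,252))]: print(n,onz("scene",p,z))
E
```

```text
knobtop [0.59212518 0.1091169  0.103     ] [0.59220728 0.1052312  0.103     ] (array([0.59252093, 0.1079674 , 0.10210282]), np.float64(0.0025842703130798754))
top corners scene
[0.65467773 0.0271805  0.062     ]
[0.53605903 0.06978995 0.062     ]
[0.57626788 0.18007748 0.062     ]
[0.69463326 0.13740298 0.062     ]
side
[0.57078255 0.17080803 0.062     ]
[0.69388751 0.1286253  0.062     ]
[0.64984876 0.01725421 0.062     ]
[0.53154508 0.06180691 0.062     ]
handle scene [0.50686917 0.10458906 0.0465    ] [0.53267553 0.17012648 0.0465    ]
handle side [0.52641843 0.15765137 0.0465    ] [0.50322507 0.09475476 0.0465    ]
lid [ 0.43871528 -0.00297961  0.052     ]
bowl [0.69468859 0.27098219 0.05      ]
pill [ 0.5883294  -0.06957213  0.023     ]
```

Emit:
send_rows(moves=[[-0.041,-0.0126,0,0],[-0.041,-0.0126,0,0],[-0.041,-0.0126,0,0],[-0.041,-0.0126,0,0],[-0.041,-0.0126,0,0],[-0.041,-0.0126,0,0],[-0.041,-0.0126,0,0],[-0.041,-0.0126,0,0],[-0.041,-0.0126,0,0],[-0.041,-0.0126,0,0],[-0.041,-0.0126,0,0],[-0.041,-0.0126,0,0],[0,0,0,1],[0,0,0,1],[0,0,0,1],[0,0,0,1],[0,0,0,1],[0,0,0,1],[0,0,0,1],[0,0,0,0]])

```text
clock: 2.15
eef_pos: [0.5931, 0.1079, 0.1977]
tool_rot: [0.538, 0.843, -0.0, -0.0]
ft_force: [0.1, -0.5, 0.7]
grip_width: 0.0854
```

Run:
```python
from h import *
s=monitor.get_obs(); print(s)
p,d=cams.camera("wrist"); cv2.imwrite("pics/w1.png",p); np.save("pics/w1d.npy",d)
```

```text
{'clock': 2.15, 'joint_pos': array([1.79882598e-01, 4.50733892e-01, 3.04632043e-01, 1.42575727e+00,
       2.01979255e-05, 1.31654569e+00]), 'joint_vel': array([ 0.00216961, -0.00036596,  0.00212963, -0.00087339, -0.00111742,
       -0.07072739]), 'tau': array([-7.92134466e-03, -4.75608552e+01,  2.56879485e+01,  8.29356228e-03,
       -1.51376394e-04,  4.47917897e-01]), 'eef_pos': array([0.59309559, 0.1078603 , 0.19766694]), 'tool_rot': array([ 5.38226553e-01,  8.42800033e-01, -3.54122509e-04, -3.96332270e-04]), 'ft_force': array([ 0.07064666, -0.49245993,  0.66930552]), 'ft_torque': array([0.02972096, 0.0076915 , 0.04615258]), 'grip_width': 0.08542944991017433}
```

View pics/w1.png

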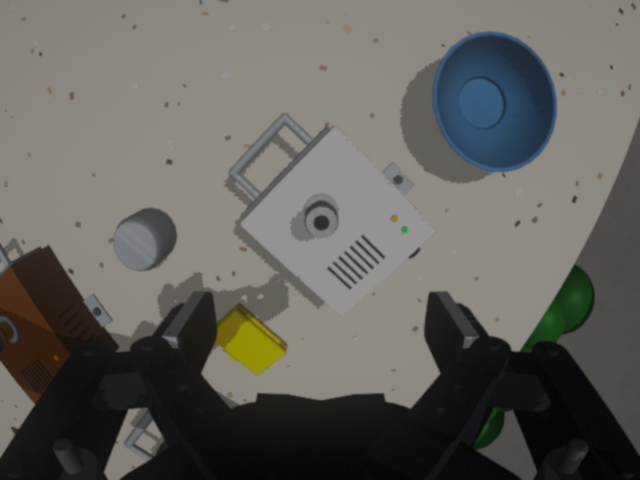

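The wrist view shows the knob top at about (321,219), case corners at (332,126), (434,231), (345,314) and (241,222), and the handle corners at about (286,116) and (233,177).

```bash
cat >> h.py <<'E'
from scipy.spatial.transform import Rotation as Ro
def wz(px,z,pos,q):
    i=cams.camera_info("wrist");K=i["intrinsics"];M=i["mount"]
    u=np.array([px[0]-K[0,2],px[1]-K[1,2]])/K[0,0]; r=np.linalg.norm(u)
    d=np.array([0,0,1.]) if r<1e-9 else np.r_[np.sin(r)*u/r,np.cos(r)]
    d=M[:3,:3]@np.array([d[0],-d[1],-d[2]]); R=Ro.from_quat(q).as_matrix()
    o=pos+R@M[:3,3]; d=R@d
    return o+d*(z-o[2])/d[2]
E
python3 - <<'E'
from h import *
s=monitor.get_obs(); P,Q=s["eef_pos"],s["tool_rot"]
print(P,s["joint_pos"][5])
im=cv2.imread("pics/w1.png"); c=im[185:255,285:355]; cv2.imwrite("pics/w1k.png",cv2.resize(c,None,fx=8,fy=8,interpolation=cv2.INTER_CUBIC))
print("knob",wz((321,219),.103,P,Q),wz((321,221),.100,P,Q))
C=[wz(p,.062,P,Q) for p in [(332,126),(434,231),(345,314),(241,222)]]
for c in C: print(c)
print("ctr",np.mean(C,0)); 
for p in [(286,116),(233,177)]: print("h",wz(p,.046,P,Q))
E
```

```text
[0.59311835 0.10787844 0.19774591] 1.314701165629653
knob [0.59340566 0.11116753 0.103     ] [0.59439735 0.10905941 0.1       ]
[0.57254802 0.1776523  0.062     ]
[0.69462227 0.13493495 0.062     ]
[0.65784079 0.02725371 0.062     ]
[0.53528634 0.06980062 0.062     ]
ctr [0.61507435 0.10241039 0.062     ]
h [0.53296957 0.16922867 0.046     ]
h [0.51118793 0.10027303 0.046     ]
```

View pics/w1k.png

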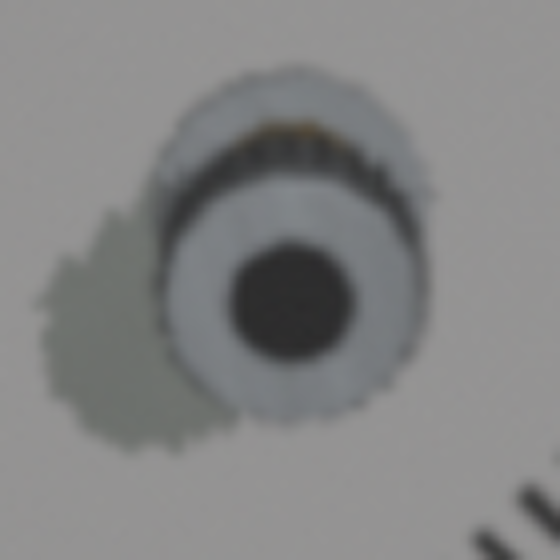

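Emit:
send_rows(moves=[[0,0.0016,0.004,1],[0,0,0.004,1],[0,0,0.004,1],[0,0,0.004,1],[0,0,0.004,1],[0,0,0.004,1],[0,0,0.004,1],[0,0,0.004,1],[0,0,0.004,1],[0,0,0.004,1],[0,0,0.004,1],[0,0,0.004,1],[0,0,0.004,1],[0,0,0.004,1],[0,0,0.004,1],[0,0,0,0],[0,0,0,0]])

```text
clock: 3.9
eef_pos: [0.5947, 0.1086, 0.1381]
tool_rot: [0.968, 0.251, -0.0, 0.0]
ft_force: [0.0, 0.5, -0.5]
grip_width: 0.0852
```

Run:
```python
from h import *
s=monitor.get_obs(); print(s["eef_pos"],s["tool_rot"],s["joint_pos"],s["ft_force"])
p,d=cams.camera("wrist"); cv2.imwrite("pics/w2.png",p); np.save("pics/w2P.npy",np.r_[s["eef_pos"],s["tool_rot"]])
```

```text
[0.59467997 0.10855513 0.13806779] [ 9.67921013e-01  2.51254563e-01 -2.39462463e-04  1.22019442e-05] [ 1.80588895e-01  4.78017284e-01  1.92302882e-01  1.28555777e+00
 -5.94536635e-05  2.81422919e+00] [ 0.01789936  0.49885183 -0.49973968]
```

View pics/w2.png

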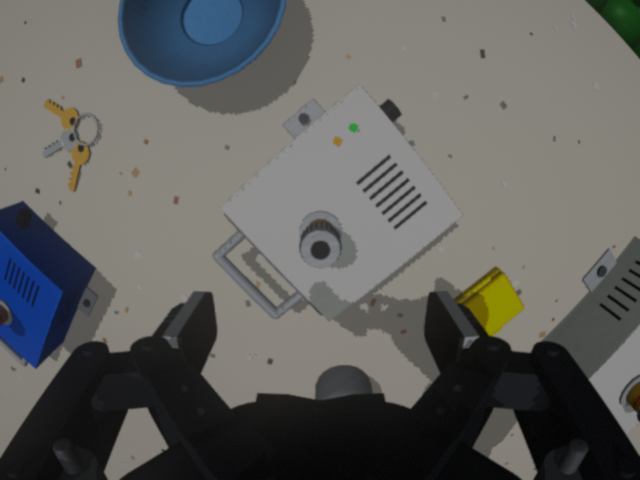

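The knob top centre is at about (320,250). Next I convert that to a world position to cancel any bias.

Run:
```python
from h import *
A=np.load("pics/w2P.npy"); P,Q=A[:3],A[3:]
im=cv2.imread("pics/w2.png"); c=im[205:275,285:355]; cv2.imwrite("pics/w2k.png",cv2.resize(c,None,fx=8,fy=8,interpolation=cv2.INTER_CUBIC))
g=cv2.cvtColor(im,cv2.COLOR_BGR2GRAY)
m=(g<60).astype(np.uint8); n,l,st,ce=cv2.connectedComponentsWithStats(m)
for i in range(n):
    if 300<ce[i][0]<340 and 235<ce[i][1]<265: print(st[i],ce[i],wz(ce[i],.103,P,Q))
print(wz((320,250),.103,P,Q),Ro.from_quat(Q).as_matrix()[:2,:2])
```

```text
[311 242  19  17 241] [319.85892116 249.68049793] [0.59455809 0.10878573 0.103     ]
[0.59442241 0.10861367 0.103     ] [[ 0.87374217  0.48638915]
 [ 0.48638914 -0.87374229]]
```

View pics/w2k.png

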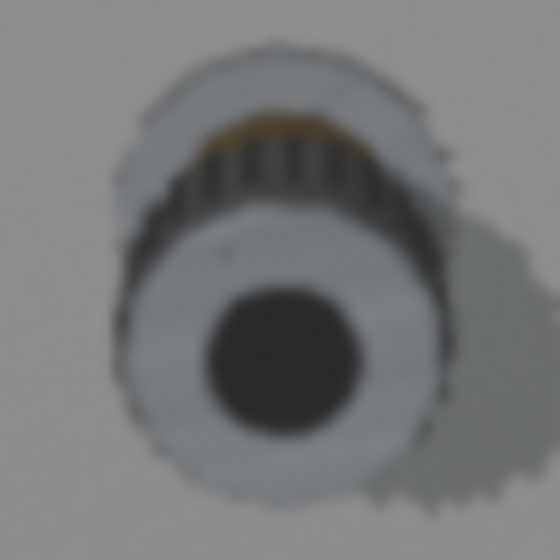

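Within 0.3 mm. Descending.

Emit:
send_rows(moves=[[0,0,0.009,0],[0,0,0.009,0],[0,0,0.009,0],[0,0,0.009,0],[0,0,0.009,0],[0,0,0.009,0],[0,0,0.006,0],[0,0,0.004,0],[0,0,0,0],[0,0,0,0]])

```text
clock: 4.95
eef_pos: [0.595, 0.1086, 0.0745]
tool_rot: [0.968, 0.25, 0.0, 0.0]
ft_force: [0.7, -1.0, 0.2]
grip_width: 0.0854
```

Emit:
send_rows(moves=[[0,0,0,0],[0,0,0,0],[0,0,0,0],[0,0,0,0],[0,0,0,0],[0,0,0,0],[0,0,0,0],[0,0,0,0],[0,0,0,0],[0,0,0,0],[0,0,0,0],[0,0,0,0]], claw=-1)

```text
clock: 6.15
eef_pos: [0.5948, 0.1086, 0.0742]
tool_rot: [0.968, 0.25, -0.0, 0.0]
ft_force: [0.3, 0.4, -0.2]
grip_width: 0.0003
```

```bash
cat > st.py <<'E'
from h import *
s=monitor.get_obs(); print(s["clock"],s["eef_pos"].round(5),"j6",s["joint_pos"][5].round(3),"F",s["ft_force"].round(2),"M",s["ft_torque"].round(3),"g",round(s["grip_width"],4))
E
python3 st.py
```

```text
6.15 [0.59482 0.10858 0.07421] j6 2.817 F [ 0.31  0.39 -0.23] M [ 0.043 -0.011 -0.029] g 0.0003
```

The jaws closed on nothing. I need to look.

Run:
```python
from h import *
for n in ("scene","side","wrist"):
    p,d=cams.camera(n); cv2.imwrite(f"pics/{n}3.png",p)
    if n!="wrist":
        c=p[150:330,220:460] if n=="scene" else p[100:280,200:440]
        cv2.imwrite(f"pics/{n}3z.png",cv2.resize(c,None,fx=3,fy=3))
```

```text
(no output)
```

View pics/scene3z.png

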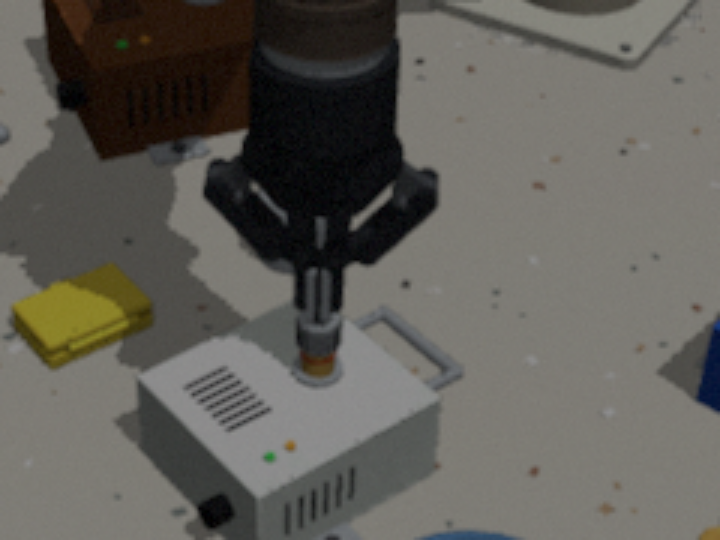

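View pics/side3z.png

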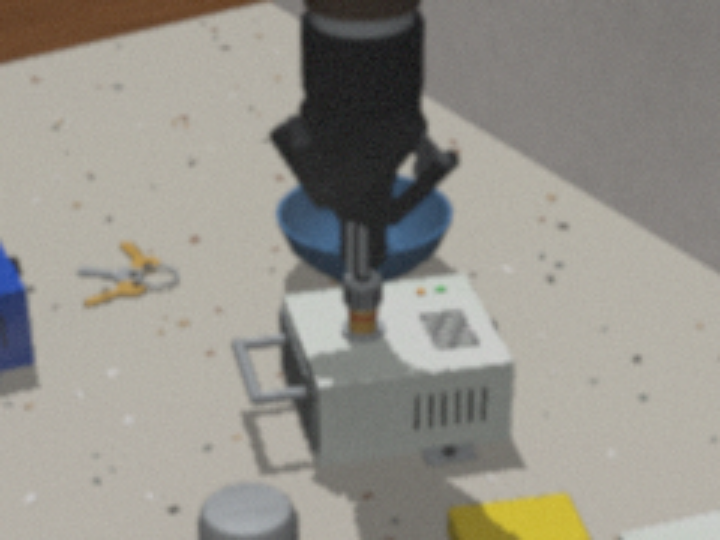

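View pics/wrist3.png

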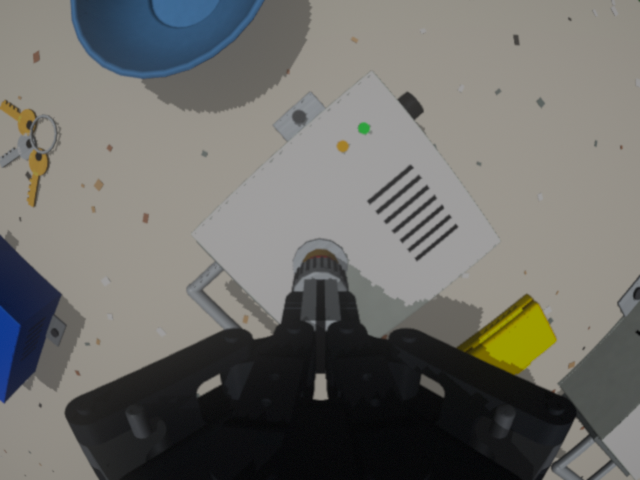

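```bash
python3 - <<'E'
from h import *
p,d=cams.camera("side"); T=cams.camera_info("side")["T"]
for r in range(170,215,3):
    c=320; o,dr=ray("side",(c,r)); # depth along optical axis: d has z=-1
    print(r,d[r,c].round(3),(o+dr*d[r,c]).round(4),p[r,c])
p,d=cams.camera("scene")
print()
for r in range(230,280,3):
    c=326; o,dr=ray("scene",(c,r)); print(r,(o+dr*d[r,c]).round(4),p[r,c])
E
python3 st.py
```

```text
170 1.167 [0.588  0.1002 0.1543] [38 39 35]
173 1.168 [0.5867 0.0983 0.1491] [41 40 40]
176 1.176 [0.5886 0.1014 0.1406] [88 87 85]
179 1.179 [0.5884 0.1011 0.1343] [90 87 83]
182 1.179 [0.5868 0.0986 0.1294] [90 89 86]
185 1.185 [0.5879 0.1005 0.1216] [87 86 84]
188 1.186 [0.5864 0.0981 0.1165] [94 92 88]
191 1.191 [0.5871 0.0994 0.109 ] [77 73 71]
194 1.194 [0.5869 0.0991 0.1025] [89 87 84]
197 1.198 [0.5868 0.099  0.0959] [83 79 78]
200 1.197 [0.5847 0.0958 0.0913] [73 72 69]
203 1.207 [0.5875 0.1003 0.0814] [76 88 93]
206 1.212 [0.588  0.1011 0.0739] [ 47  67 104]
209 1.213 [0.5869 0.0994 0.0683] [ 54  91 113]
212 1.212 [0.5849 0.0963 0.0636] [100 102 100]

230 [0.4528 0.0232 0.0286] [64 61 58]
233 [0.5844 0.1038 0.143 ] [19 19 18]
236 [0.5916 0.1083 0.1434] [17 15 14]
239 [0.5988 0.1129 0.144 ] [14 14 14]
242 [0.6031 0.1156 0.1419] [26 25 25]
245 [0.6029 0.1156 0.1354] [31 30 27]
248 [0.6035 0.1162 0.1297] [31 28 29]
251 [0.6035 0.1163 0.1233] [37 32 33]
254 [0.6039 0.1167 0.1172] [40 37 34]
257 [0.603  0.1162 0.1098] [37 34 33]
260 [0.5998 0.1144 0.0999] [94 92 89]
263 [0.6014 0.1155 0.0949] [52 49 48]
266 [0.6022 0.1161 0.089 ] [53 51 49]
269 [0.6019 0.1161 0.082 ] [26 53 66]
272 [0.6016 0.1161 0.0748] [29 63 80]
275 [0.6011 0.1159 0.0674] [54 74 87]
278 [0.6045 0.1182 0.0642] [94 93 90]
6.4 [0.59484 0.10859 0.07423] j6 2.817 F [ 0.43 -0.47 -1.46] M [-0.023  0.009  0.006] g -0.0001
```

Run:
```python
from h import *
s=monitor.get_obs();P,Q=s["eef_pos"],s["tool_rot"]
p,d=cams.camera("wrist"); i=cams.camera_info("wrist");K=i["intrinsics"];M=i["mount"]
for r in range(236,330,4):
  for c in (312,320):
    u=np.array([c-K[0,2],r-K[1,2]])/K[0,0]; t=np.linalg.norm(u)
    v=np.r_[np.sin(t)*u/t,np.cos(t)]; v=v/v[2]*d[r,c]; v=M[:3,:3]@np.array([v[0],-v[1],-v[2]])+M[:3,3]
    print(r,c,"tool",v.round(4),p[r,c],end="  ")
  print()
c=p[220:330,260:380]; cv2.imwrite("pics/w4z.png",cv2.resize(c,None,fx=5,fy=5,interpolation=cv2.INTER_CUBIC))
```

```text
236 312 tool [ 0.0155 -0.0044  0.012 ] [157 158 158]  236 320 tool [ 0.0155 -0.0002  0.0122] [155 155 156]  
240 312 tool [ 0.0133 -0.0044  0.0121] [116 115 112]  240 320 tool [ 0.0147 -0.0002  0.0078] [131 127 123]  
244 312 tool [ 0.0121 -0.0043  0.009 ] [138 134 131]  244 320 tool [ 0.012  -0.0002  0.0092] [140 136 132]  
248 312 tool [ 0.0094 -0.0044  0.0105] [137 133 130]  248 320 tool [ 0.0097 -0.0002  0.0095] [116 119 119]  
252 312 tool [ 0.0086 -0.0043  0.0065] [51 74 87]  252 320 tool [ 0.0096 -0.0002  0.0035] [47 69 83]  
256 312 tool [ 0.0083 -0.0042  0.0011] [47 62 82]  256 320 tool [ 0.0094 -0.0002 -0.002 ] [46 48 78]  
260 312 tool [ 0.0111 -0.0039 -0.0122] [68 67 66]  260 320 tool [ 0.0119 -0.0002 -0.0142] [60 59 59]  
264 312 tool [ 0.0118 -0.0038 -0.0192] [66 65 64]  264 320 tool [ 0.0119 -0.0002 -0.0194] [60 58 57]  
268 312 tool [ 0.0112 -0.0037 -0.0225] [71 69 67]  268 320 tool [ 0.0119 -0.0002 -0.0242] [70 68 67]  
272 312 tool [ 0.0116 -0.0036 -0.0281] [101  99  97]  272 320 tool [ 0.0116 -0.0002 -0.028 ] [111 109 106]  
276 312 tool [ 0.0097 -0.0036 -0.028 ] [
[... 708 characters left out ...]
 -0.0029 -0.0594] [70 68 66]  304 320 tool [ 0.0118 -0.0001 -0.0582] [31 31 30]  
308 312 tool [ 0.0116 -0.0029 -0.061 ] [70 68 66]  308 320 tool [ 0.012  -0.0001 -0.0617] [30 30 29]  
312 312 tool [ 0.0116 -0.0029 -0.0638] [69 68 66]  312 320 tool [ 0.0123 -0.0001 -0.0651] [29 29 29]  
316 312 tool [ 0.012  -0.0028 -0.0673] [68 66 64]  316 320 tool [ 0.0119 -0.0001 -0.0671] [27 27 26]  
320 312 tool [ 0.0116 -0.0027 -0.0693] [105 102  98]  320 320 tool [ 0.0117 -0.0001 -0.0695] [34 32 32]  
324 312 tool [ 0.0111 -0.0027 -0.0711] [93 91 87]  324 320 tool [ 0.0114 -0.0001 -0.0715] [42 40 40]  
328 312 tool [ 0.0135 -0.0026 -0.0777] [33 32 31]  328 320 tool [ 0.0091 -0.0001 -0.0702] [31 30 30]
```

View pics/w4z.png

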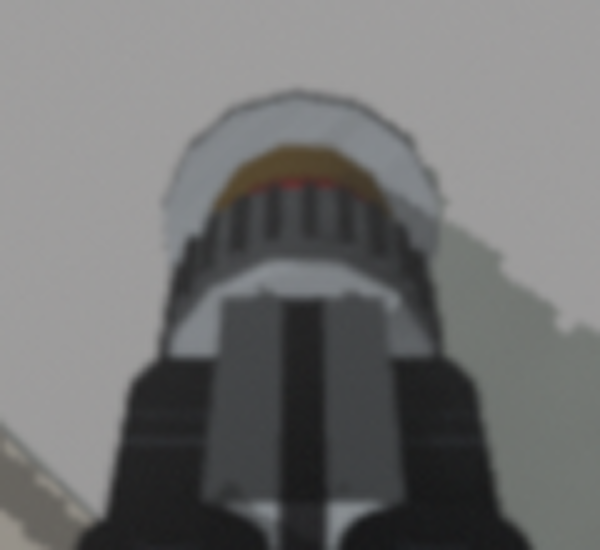

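Run:
```python
from h import *
d=np.load("pics/w1d.npy"); p=cv2.imread("pics/w1.png"); i=cams.camera_info("wrist");K=i["intrinsics"];M=i["mount"]
def pt(c,r):
    u=np.array([c-K[0,2],r-K[1,2]])/K[0,0]; t=np.linalg.norm(u)
    v=np.r_[np.sin(t)*u/t,np.cos(t)]; v=v/v[2]*d[r,c]; return M[:3,:3]@np.array([v[0],-v[1],-v[2]])+M[:3,3]
for c in range(150,222,6):
    print(c,[ (r,pt(c,r).round(3).tolist()) for r in (294,300,310,320,335)])
print(pt(321,222),pt(321,210))
cv2.imwrite("pics/w1f.png",cv2.resize(p[280:400,120:240],None,fx=5,fy=5))
```

```text
150 [(294, [-0.114, -0.204, 0.198]), (300, [-0.122, -0.206, 0.198]), (310, [-0.136, -0.209, 0.199]), (320, [-0.151, -0.212, 0.199]), (335, [-0.174, -0.218, 0.2])]
156 [(294, [-0.113, -0.196, 0.198]), (300, [-0.122, -0.198, 0.198]), (310, [-0.136, -0.201, 0.199]), (320, [-0.149, -0.202, 0.197]), (335, [0.008, -0.055, -0.077])]
162 [(294, [-0.113, -0.188, 0.198]), (300, [-0.121, -0.189, 0.198]), (310, [-0.135, -0.192, 0.198]), (320, [-0.15, -0.195, 0.199]), (335, [0.011, -0.05, -0.082])]
168 [(294, [-0.113, -0.18, 0.198]), (300, [-0.121, -0.182, 0.199]), (310, [-0.135, -0.184, 0.199]), (320, [0.008, -0.055, -0.066]), (335, [0.011, -0.048, -0.081])]
174 [(294, [-0.112, -0.172, 0.198]), (300, [-0.121, -0.174, 0.199]), (310, [0.008, -0.055, -0.059]), (320, [0.011, -0.049, -0.072]), (335, [0.012, -0.045, -0.083])]
180 [(294, [-0.112, -0.164, 0.198]), (300, [-0.119, -0.165, 0.197]), (310, [0.012, -0.049, -0.065]), (320, [0.012, -0.047, -0.072]), (335, [0.012, -0.044, -0.082])]
186 [(294, [-0.112, -0.157, 0.199]), (300, [-0.12, -0.158, 0.198]), (310, [0.012, -0.047, -0.066]), (320, [0.013, -
[... 242 characters left out ...]
.053]), (300, [0.012, -0.045, -0.057]), (310, [0.012, -0.043, -0.064]), (320, [0.008, -0.043, -0.066]), (335, [0.003, -0.043, -0.068])]
204 [(294, [0.012, -0.044, -0.052]), (300, [0.012, -0.043, -0.058]), (310, [0.009, -0.043, -0.059]), (320, [0.005, -0.043, -0.06]), (335, [-0.001, -0.043, -0.061])]
210 [(294, [0.01, -0.043, -0.049]), (300, [0.009, -0.042, -0.051]), (310, [0.005, -0.043, -0.051]), (320, [0.001, -0.043, -0.052]), (335, [-0.005, -0.043, -0.055])]
216 [(294, [-0.11, -0.119, 0.197]), (300, [-0.118, -0.12, 0.199]), (310, [-0.131, -0.122, 0.199]), (320, [-0.002, -0.042, -0.047]), (335, [-0.009, -0.043, -0.048])]
[0.00161238 0.00055681 0.09429154] [0.01070902 0.00055423 0.09486096]
```

View pics/w1f.png

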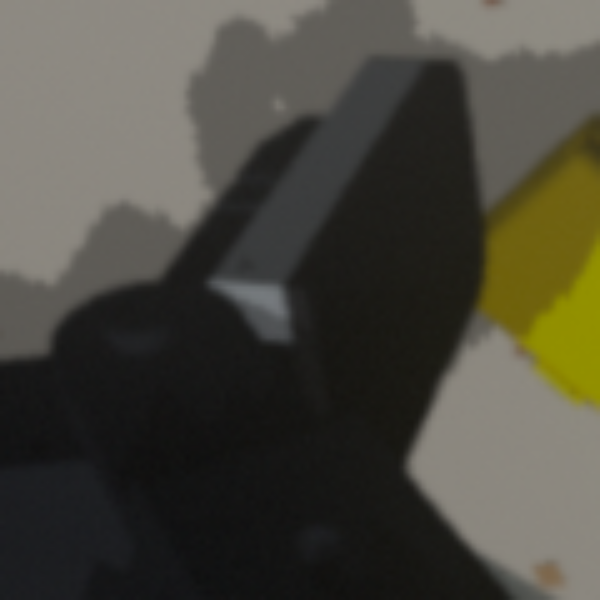

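The fingers really end about 33 mm behind the reported TCP, by both the wrist depth and the scene and side depth. Their shut tips are just above the knob. So I open, go 36 mm lower and grip.

Emit:
send_rows(moves=[[0,0,0,0],[0,0,0,0],[0,0,0,0],[0,0,0,0],[0,0,0,0],[0,0,0,0],[0,0,0,0],[0,0,0.005,0],[0,0,0.005,0],[0,0,0.005,0],[0,0,0.005,0],[0,0,0.005,0],[0,0,0.005,0],[0,0,0.005,0],[0,0,0.001,0],[0,0,0,0],[0,0,0,0]], claw=1)

```text
clock: 8.15
eef_pos: [0.595, 0.1086, 0.0384]
tool_rot: [0.968, 0.25, 0.0, 0.0]
ft_force: [0.5, -0.2, 0.5]
grip_width: 0.0856
```

Emit:
send_rows(moves=[[0,0,0,0],[0,0,0,0],[0,0,0,0],[0,0,0,0],[0,0,0,0],[0,0,0,0],[0,0,0,0],[0,0,0,0],[0,0,0,0],[0,0,0,0]], claw=-1)

```text
clock: 9.15
eef_pos: [0.5949, 0.1087, 0.0385]
tool_rot: [0.968, 0.25, 0.0, -0.0]
ft_force: [-0.7, 0.3, 4.6]
grip_width: 0.0231
```

```bash
python3 st.py
```

```text
9.15 [0.59486 0.10873 0.0385 ] j6 2.817 F [-0.71  0.3   4.59] M [0.108 0.391 0.013] g 0.0231
```

Emit:
send_rows(moves=[[0,0,-0.0005,0],[0,0,-0.0005,0],[0,0,0,0]])

```text
clock: 9.45
eef_pos: [0.5947, 0.1087, 0.0386]
tool_rot: [0.968, 0.25, -0.0, -0.0]
ft_force: [1.1, 1.7, -1.3]
grip_width: 0.0232
```

Emit:
send_rows(moves=[[0,0,-0.0005,0],[0,0,-0.0005,0],[0,0,0,0]])

```text
clock: 9.75
eef_pos: [0.5947, 0.1087, 0.0396]
tool_rot: [0.968, 0.25, -0.0, -0.0]
ft_force: [2.0, 2.3, -5.2]
grip_width: 0.0233
```

Emit:
send_rows(moves=[[0,0,-0.0005,0],[0,0,0,0]])

```text
clock: 9.95
eef_pos: [0.5947, 0.1087, 0.0405]
tool_rot: [0.968, 0.25, -0.0, -0.0]
ft_force: [2.0, 2.1, -4.8]
grip_width: 0.0231
```

```bash
python3 st.py
```

```text
9.95 [0.59473 0.10866 0.04054] j6 2.817 F [ 2.02  2.13 -4.81] M [ 0.465 -0.301 -0.025] g 0.0231
```

Emit:
send_rows(moves=[[0,0,-0.0005,0],[0,0,0,0]])

```text
clock: 10.15
eef_pos: [0.5947, 0.1087, 0.0413]
tool_rot: [0.968, 0.25, -0.0, -0.0]
ft_force: [1.0, 1.3, -4.8]
grip_width: 0.0234
```

Emit:
send_rows(moves=[[0,0,-0.0005,0],[0,0,0,0]])

```text
clock: 10.35
eef_pos: [0.5947, 0.1087, 0.0418]
tool_rot: [0.968, 0.25, -0.0, -0.0]
ft_force: [1.2, 2.3, -6.1]
grip_width: 0.0233
```

Emit:
send_rows(moves=[[0,0,-0.0005,0],[0,0,0,0]])

```text
clock: 10.55
eef_pos: [0.5947, 0.1087, 0.0422]
tool_rot: [0.968, 0.25, -0.0, -0.0]
ft_force: [1.7, 3.3, -4.8]
grip_width: 0.0232
```

Emit:
send_rows(moves=[[0,0,-0.0005,0],[0,0,0,0]])

```text
clock: 10.75
eef_pos: [0.5947, 0.1086, 0.0427]
tool_rot: [0.968, 0.25, -0.0, -0.0]
ft_force: [0.6, 2.6, -4.8]
grip_width: 0.0233
```

Emit:
send_rows(moves=[[0,0,-0.0005,0],[0,0,0,0]])

```text
clock: 10.95
eef_pos: [0.5947, 0.1086, 0.0432]
tool_rot: [0.968, 0.25, -0.0, -0.0]
ft_force: [0.7, 3.3, -5.9]
grip_width: 0.0232
```

Emit:
send_rows(moves=[[0,0,-0.0005,0],[0,0,0,0]])

```text
clock: 11.15
eef_pos: [0.5947, 0.1086, 0.0436]
tool_rot: [0.968, 0.25, -0.0, -0.0]
ft_force: [1.5, 4.1, -6.4]
grip_width: 0.0234
```

Emit:
send_rows(moves=[[0,0,-0.0005,0],[0,0,0,0]])

```text
clock: 11.35
eef_pos: [0.5947, 0.1086, 0.044]
tool_rot: [0.968, 0.25, -0.0, -0.0]
ft_force: [2.8, 3.3, -7.1]
grip_width: 0.0232
```

Emit:
send_rows(moves=[[0,0,-0.0005,0],[0,0,0,0]])

```text
clock: 11.55
eef_pos: [0.5947, 0.1086, 0.0442]
tool_rot: [0.968, 0.25, -0.0, -0.0]
ft_force: [2.1, 3.2, -10.5]
grip_width: 0.0233
```

Emit:
send_rows(moves=[[0,0,0.0002,0],[0,0,0,0]])

```text
clock: 11.75
eef_pos: [0.5947, 0.1087, 0.0442]
tool_rot: [0.968, 0.25, -0.0, -0.0]
ft_force: [2.9, 3.7, -10.4]
grip_width: 0.0232
```

Emit:
send_rows(moves=[[0,0,-0.0002,-1],[0,0,-0.0002,-1],[0,0,0,0]])

```text
clock: 12.05
eef_pos: [0.5945, 0.1089, 0.0447]
tool_rot: [0.939, 0.345, -0.0, -0.0]
ft_force: [1.7, 4.4, -9.5]
grip_width: 0.0236
```

```bash
python3 st.py
```

```text
12.05 [0.59453 0.10886 0.04473] j6 2.617 F [ 1.74  4.35 -9.54] M [ 0.808 -0.45   0.038] g 0.0236
```

Emit:
send_rows(moves=[[0,0,-0.0003,-1],[0,0,-0.0003,-1],[0,0,-0.0003,-1],[0,0,0,0]])

```text
clock: 12.45
eef_pos: [0.5942, 0.1091, 0.0457]
tool_rot: [0.877, 0.481, -0.0, -0.001]
ft_force: [1.9, 5.5, -9.5]
grip_width: 0.0235
```

Emit:
send_rows(moves=[[0,0,-0.0003,-1],[0,0,-0.0003,-1],[0,0,-0.0003,-1],[0,0,0,0]])

```text
clock: 12.85
eef_pos: [0.5938, 0.1092, 0.0465]
tool_rot: [0.795, 0.607, -0.0, -0.001]
ft_force: [0.8, 5.6, -9.9]
grip_width: 0.0231
```

```bash
python3 st.py
```

```text
12.85 [0.59383 0.10921 0.0465 ] j6 2.019 F [ 0.83  5.65 -9.9 ] M [ 1.084 -0.08   0.003] g 0.0231
```

Emit:
send_rows(moves=[[0.0005,0,-0.0003,-1],[0,0,-0.0003,-1],[0,0,-0.0003,-1],[0,0,0,0]])

```text
clock: 13.25
eef_pos: [0.5935, 0.1093, 0.0474]
tool_rot: [0.696, 0.718, -0.001, -0.001]
ft_force: [-2.0, 4.2, -7.7]
grip_width: 0.0233
```

Emit:
send_rows(moves=[[0,0,-0.0003,-1],[0,0,-0.0003,-1],[0,0,-0.0003,-1],[0,0,0,0]])

```text
clock: 13.65
eef_pos: [0.5931, 0.1092, 0.0482]
tool_rot: [0.581, 0.814, -0.001, -0.001]
ft_force: [-3.5, 4.4, -6.9]
grip_width: 0.0233
```

```bash
python3 st.py
```

```text
13.65 [0.59305 0.10918 0.04816] j6 1.421 F [-3.46  4.36 -6.87] M [0.84  0.506 0.024] g 0.0233
```

Emit:
send_rows(moves=[[0.0006,0,-0.0005,-1],[0,0,-0.0004,-1],[0,0,-0.0003,-1],[0,0,0,0]])

```text
clock: 14.05
eef_pos: [0.5928, 0.109, 0.0492]
tool_rot: [0.453, 0.891, -0.001, -0.001]
ft_force: [-5.0, 2.9, -7.2]
grip_width: 0.0231
```

```bash
python3 st.py
```

```text
14.05 [0.59276 0.10904 0.04917] j6 1.123 F [-4.99  2.94 -7.15] M [0.574 0.786 0.008] g 0.0231
```

Emit:
send_rows(moves=[[0.0006,-0.0003,-0.0003,-1],[0,0,-0.0003,-1],[0,0,0,0]])

```text
clock: 14.35
eef_pos: [0.5926, 0.1089, 0.0497]
tool_rot: [0.362, 0.932, -0.001, -0.001]
ft_force: [-4.4, 0.8, -7.7]
grip_width: 0.023
```

Emit:
send_rows(moves=[[0,0,-0.0003,-1],[0,0,-0.0003,-1],[0,0,0,0]])

```text
clock: 14.65
eef_pos: [0.5925, 0.1087, 0.0503]
tool_rot: [0.268, 0.963, -0.001, -0.001]
ft_force: [-4.6, -1.0, -6.9]
grip_width: 0.023
```

```bash
python3 st.py
```

```text
14.65 [0.59246 0.1087  0.05034] j6 0.724 F [-4.64 -1.04 -6.89] M [-0.125  1.028  0.023] g 0.023
```

Emit:
send_rows(moves=[[0.0003,-0.0004,-0.0004,-1],[0,0,-0.0003,-1],[0,0,0,0]])

```text
clock: 14.95
eef_pos: [0.5924, 0.1085, 0.0511]
tool_rot: [0.17, 0.985, -0.001, -0.001]
ft_force: [-5.1, -1.7, -8.3]
grip_width: 0.0233
```

```bash
python3 st.py
```

```text
14.95 [0.59241 0.10847 0.05105] j6 0.525 F [-5.06 -1.74 -8.27] M [-0.345  1.031  0.012] g 0.0233
```

Emit:
send_rows(moves=[[0,0,-0.0003,-1],[0,0,0,0]])

```text
clock: 15.15
eef_pos: [0.5924, 0.1084, 0.0513]
tool_rot: [0.121, 0.993, -0.001, -0.001]
ft_force: [-5.7, -3.1, -7.6]
grip_width: 0.0236
```

```bash
python3 st.py
```

```text
15.15 [0.59237 0.10837 0.05132] j6 0.425 F [-5.7  -3.07 -7.63] M [-0.413  1.063  0.007] g 0.0236
```

Emit:
send_rows(moves=[[0.0004,-0.0005,-0.0003,-1],[0,0,0,0]])

```text
clock: 15.35
eef_pos: [0.5924, 0.1082, 0.0518]
tool_rot: [0.071, 0.997, -0.001, -0.001]
ft_force: [-5.1, -2.8, -7.9]
grip_width: 0.0235
```

```bash
python3 st.py
```

```text
15.35 [0.59235 0.10824 0.05177] j6 0.324 F [-5.12 -2.82 -7.88] M [-0.444  0.935  0.039] g 0.0235
```

Emit:
send_rows(moves=[[0,0,-0.0003,-1],[0,0,0,0]])

```text
clock: 15.55
eef_pos: [0.5923, 0.1081, 0.0521]
tool_rot: [0.021, 1.0, -0.001, -0.001]
ft_force: [-5.5, -3.1, -8.4]
grip_width: 0.0235
```

```bash
python3 st.py
```

```text
15.55 [0.59232 0.10813 0.05207] j6 0.224 F [-5.48 -3.11 -8.39] M [-0.558  0.917 -0.013] g 0.0235
```

Emit:
send_rows(moves=[[0.0003,-0.0003,-0.0003,-1],[0,0,0,0]])

```text
clock: 15.75
eef_pos: [0.5924, 0.108, 0.0524]
tool_rot: [-0.029, 1.0, -0.001, -0.001]
ft_force: [-3.8, -3.5, -9.0]
grip_width: 0.0234
```

```bash
python3 st.py
```

```text
15.75 [0.59236 0.10801 0.05244] j6 0.124 F [-3.77 -3.47 -9.03] M [-0.626  0.841 -0.025] g 0.0234
```

Emit:
send_rows(moves=[[0,0,-0.0002,-1],[0,0,0,0]])

```text
clock: 15.95
eef_pos: [0.5924, 0.1079, 0.0527]
tool_rot: [-0.079, 0.997, -0.001, -0.001]
ft_force: [-4.2, -3.9, -8.9]
grip_width: 0.0232
```

```bash
python3 st.py
```

```text
15.95 [0.59237 0.1079  0.05266] j6 0.023 F [-4.17 -3.85 -8.91] M [-0.753  0.86   0.078] g 0.0232
```

Emit:
send_rows(moves=[[0.0002,-0.0003,-0.0002,-1],[0,0,0,0]])

```text
clock: 16.15
eef_pos: [0.5924, 0.1078, 0.053]
tool_rot: [-0.128, 0.992, -0.001, -0.0]
ft_force: [-2.9, -3.2, -8.5]
grip_width: 0.0232
```

```bash
python3 st.py
```

```text
16.15 [0.59238 0.10776 0.05295] j6 -0.077 F [-2.87 -3.18 -8.45] M [-0.639  0.806  0.04 ] g 0.0232
```

Emit:
send_rows(moves=[[0,0,-0.0001,-1],[0,0,0,0]])

```text
clock: 16.35
eef_pos: [0.5938, 0.1081, 0.0533]
tool_rot: [-0.178, 0.984, -0.001, 0.001]
ft_force: [-0.2, -3.8, -10.8]
grip_width: 0.0231
```

```bash
python3 st.py
```

```text
16.35 [0.59381 0.10808 0.05326] j6 -0.177 F [ -0.24  -3.78 -10.77] M [-0.836  0.028  0.02 ] g 0.0231
```

Emit:
send_rows(moves=[[0,0,0.0005,0],[0,0,0,0]])

```text
clock: 16.55
eef_pos: [0.5938, 0.1082, 0.0531]
tool_rot: [-0.179, 0.984, -0.001, 0.001]
ft_force: [-0.1, -3.6, -9.3]
grip_width: 0.0228
```

```bash
python3 st.py
```

```text
16.55 [0.5938  0.10816 0.05309] j6 -0.179 F [-0.07 -3.55 -9.29] M [-0.945 -0.101  0.002] g 0.0228
```

Emit:
send_rows(moves=[[0,0,0,-0.5],[0,0,0,0]])

```text
clock: 16.75
eef_pos: [0.5938, 0.1081, 0.0532]
tool_rot: [-0.204, 0.979, -0.001, 0.001]
ft_force: [0.9, -4.8, -9.3]
grip_width: 0.0229
```

```bash
python3 st.py
```

```text
16.75 [0.59379 0.10814 0.0532 ] j6 -0.229 F [ 0.92 -4.81 -9.29] M [-1.026 -0.217 -0.279] g 0.0229
```

The twist moment has now jumped to −0.28 N m, so this is the stop. I take the twist off, then lower until the thread carries the bolt.

Emit:
send_rows(moves=[[0,0,0,0.4],[0,0,0.0004,0],[0,0,0.0004,0],[0,0,0,0]])

```text
clock: 17.15
eef_pos: [0.5938, 0.1082, 0.0527]
tool_rot: [-0.185, 0.983, -0.001, 0.001]
ft_force: [1.6, -5.7, -8.0]
grip_width: 0.0232
```

```bash
python3 st.py
```

```text
17.15 [0.59381 0.10817 0.05272] j6 -0.19 F [ 1.56 -5.74 -7.98] M [-1.161 -0.126 -0.021] g 0.0232
```

Emit:
send_rows(moves=[[0,0,0.0004,0],[0,0,0.0002,0],[0,0,0,0]])

```text
clock: 17.45
eef_pos: [0.5938, 0.1082, 0.0523]
tool_rot: [-0.185, 0.983, -0.001, 0.001]
ft_force: [-0.0, -4.8, -6.5]
grip_width: 0.0235
```

```bash
python3 st.py
```

```text
17.45 [0.59381 0.10818 0.05229] j6 -0.19 F [-0.04 -4.77 -6.54] M [-1.133 -0.062 -0.023] g 0.0235
```

Emit:
send_rows(moves=[[0,0,0.0003,0],[0,0,0.0003,0],[0,0,0,0]])

```text
clock: 17.75
eef_pos: [0.5939, 0.1082, 0.052]
tool_rot: [-0.185, 0.983, -0.001, 0.001]
ft_force: [0.0, -4.8, -5.5]
grip_width: 0.0232
```

```bash
python3 st.py
```

```text
17.75 [0.59386 0.1082  0.05202] j6 -0.19 F [ 0.04 -4.81 -5.46] M [-1.143  0.015 -0.027] g 0.0232
```

Emit:
send_rows(moves=[[0,0,0.0003,0],[0,0,0.0003,0],[0,0,0,0]])

```text
clock: 18.05
eef_pos: [0.5939, 0.1082, 0.0518]
tool_rot: [-0.185, 0.983, -0.001, 0.001]
ft_force: [-1.0, -4.9, -2.9]
grip_width: 0.0232
```

```bash
python3 st.py
```

```text
18.05 [0.59388 0.10824 0.05181] j6 -0.19 F [-0.98 -4.92 -2.87] M [-1.162  0.179 -0.02 ] g 0.0232
```

Emit:
send_rows(moves=[[0,0,0.0003,0],[0,0,0,0],[0,0,0,0]])

```text
clock: 18.35
eef_pos: [0.5939, 0.1082, 0.0517]
tool_rot: [-0.185, 0.983, -0.001, 0.001]
ft_force: [-1.2, -5.6, -2.2]
grip_width: 0.0232
```

Emit:
send_rows(moves=[[0,0,0,0],[0,0,0,0],[0,0,0,0],[0,0,0,0],[0,0,0,0],[0,0,0,0],[0,0,0,0],[0,0,0,0]], claw=1)

```text
clock: 19.15
eef_pos: [0.5927, 0.1087, 0.0498]
tool_rot: [-0.185, 0.983, 0.0, -0.0]
ft_force: [0.6, -0.7, 0.8]
grip_width: 0.0854
```

```bash
python3 st.py
python3 - <<'E'
from h import *
for n in ("scene","side"):
    p,d=cams.camera(n); cv2.imwrite(f"pics/{n}5.png",p)
    c=p[230:345,250:390] if n=="scene" else p[155:265,255:385]
    cv2.imwrite(f"pics/{n}5z.png",cv2.resize(c,None,fx=5,fy=5,interpolation=cv2.INTER_CUBIC))
E
```

```text
19.15 [0.59268 0.10874 0.04979] j6 -0.192 F [ 0.65 -0.72  0.75] M [ 0.04  -0.047  0.003] g 0.0854
```

View pics/scene5z.png

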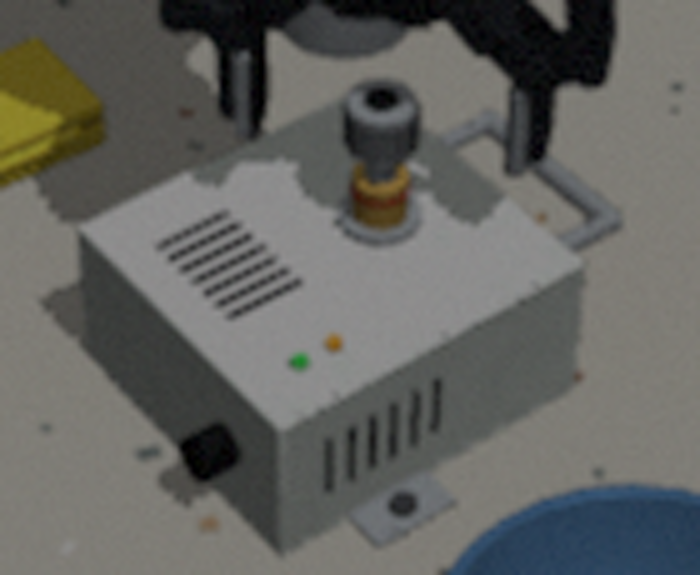

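View pics/side5z.png

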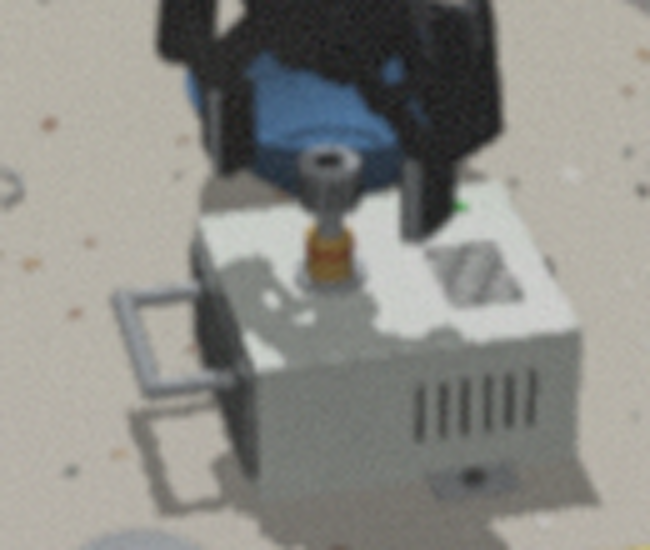

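Run:
```python
from h import *
f=lambda u,s,o:[(u[0]+.5)/s-.5+o[0],(u[1]+.5)/s-.5+o[1]]
def zat(n,px0,px1):
    p0=onz(n,px0,.103); zs=np.arange(.103,.123,.0002); e=[np.linalg.norm(onz(n,px1,z)[:2]-p0[:2]) for z in zs]; return zs[np.argmin(e)]-.103
def hole(fn,n,box):
    p=cv2.imread(fn); x0,y0,x1,y1=box; c=p[y0:y1,x0:x1].max(2).astype(float); 
    c=cv2.resize(c,None,fx=5,fy=5,interpolation=cv2.INTER_CUBIC); return c
print("scene",zat("scene",f((381,127),5,(250,230)),f((382,99),5,(250,230))))
print("side",zat("side",f((336,103),6,(265,175)),f((329,160),5,(255,155))))
```

```text
scene 0.012400000000000355
side 0.011600000000000332
```

Run:
```python
from h import *
i=cams.camera_info("wrist");K=i["intrinsics"];M=i["mount"]
s=monitor.get_obs();P,Q=s["eef_pos"],s["tool_rot"]; R=Ro.from_quat(Q).as_matrix()
p,d=cams.camera("wrist"); cv2.imwrite("pics/w6.png",p)
def pt(c,r):
    u=np.array([c-K[0,2],r-K[1,2]])/K[0,0]; t=np.linalg.norm(u)
    v=np.r_[np.sin(t)*u/t,np.cos(t)]; v=v/v[2]*d[r,c]; return P+R@(M[:3,:3]@np.array([v[0],-v[1],-v[2]])+M[:3,3])
for r in range(256,330,6): print(r,[pt(c,r).round(4).tolist() for c in (300,312,320,330,340)])
```

```text
256 [[0.5861, 0.0962, 0.0608], [0.5823, 0.1009, 0.0659], [0.5812, 0.1044, 0.0651], [0.5798, 0.1088, 0.0645], [0.5793, 0.1138, 0.0606]]
262 [[0.5876, 0.0969, 0.0645], [0.5856, 0.1021, 0.0643], [0.5841, 0.1055, 0.0647], [0.5824, 0.1098, 0.0647], [0.5806, 0.114, 0.0653]]
268 [[0.5907, 0.0981, 0.0637], [0.5867, 0.1027, 0.0688], [0.5851, 0.1059, 0.0693], [0.5852, 0.111, 0.0646], [0.5834, 0.1152, 0.065]]
274 [[0.5932, 0.099, 0.0646], [0.5858, 0.1025, 0.0778], [0.5848, 0.1058, 0.0772], [0.5853, 0.1108, 0.0718], [0.5865, 0.1166, 0.0641]]
280 [[0.5914, 0.0989, 0.0755], [0.5874, 0.1032, 0.0802], [0.5863, 0.1064, 0.08], [0.5847, 0.1103, 0.0802], [0.5891, 0.1176, 0.0647]]
286 [[0.5911, 0.0992, 0.0822], [0.5896, 0.104, 0.0814], [0.5881, 0.1071, 0.0819], [0.5865, 0.111, 0.0821], [0.5925, 0.119, 0.0637]]
292 [[0.586, 0.0982, 0.0988], [0.5839, 0.1023, 0.0997], [0.5821, 0.1048, 0.1012], [0.5819, 0.1087, 0.0987], [0.5876, 0.116, 0.082]]
298 [[0.5862, 0.0985, 0.1031], [0.584, 0.1024, 0.1045], [0.5819, 0.1047, 0.1066], [0.5813, 0.1083, 0.1051], [0.5833, 0.1134, 0.0977]]
304 [[0.5852, 0.0985, 0.1098], [0.5833, 0.1023, 0.1104], [0.582, 0.1047, 0.111], [0.5815, 0.1083, 0.1094], [0.5828, 0.1128, 0.1041]]
310 [[0.587, 0.0992, 0.1106], [0.5836, 0.1024, 0.1142], [0.5823, 0.1048, 0.1148], [0.5823, 0.1085, 0.1123], [0.5824, 0.1124, 0.1097]]
316 [[0.5873, 0.0995, 0.1142], [0.5853, 0.1031, 0.1151], [0.5847, 0.1058, 0.1144], [0.5829, 0.1087, 0.1155], [0.5825, 0.1122, 0.1139]]
322 [[0.5891, 0.1002, 0.1149], [0.5873, 0.1039, 0.1155], [0.5863, 0.1064, 0.1155], [0.5851, 0.1096, 0.1154], [0.5845, 0.113, 0.1143]]
328 [[0.5912, 0.101, 0.1153], [0.5901, 0.1049, 0.1145], [0.5887, 0.1074, 0.1151], [0.5873, 0.1104, 0.1156], [0.5863, 0.1137, 0.1151]]
```

View pics/w6.png

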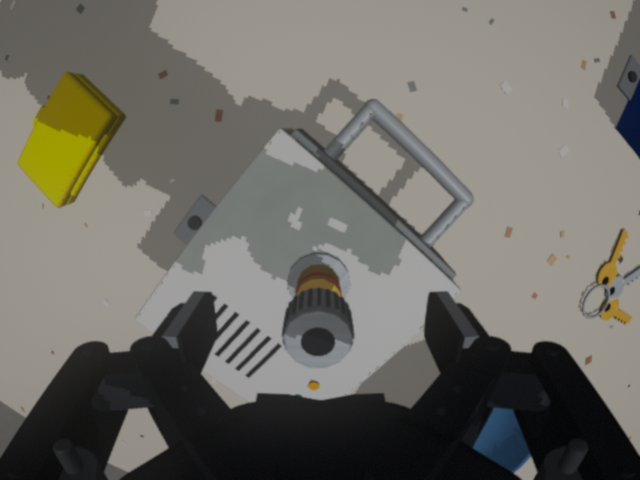

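Run:
```python
from h import *
s=monitor.get_obs();P,Q=s["eef_pos"],s["tool_rot"]; R=Ro.from_quat(Q).as_matrix()
a=wz((373,106),.0445,P,Q); b=wz((465,198),.0445,P,Q); m=(a+b)/2; v=b-a
print(a,b,m,np.linalg.norm(v),"ydir ang",np.arctan2(v[1],v[0]))
print(R[:2,:2], "delta tool", R.T@(m-P))
```

```text
[0.50815248 0.10313164 0.0445    ] [0.53149637 0.16597014 0.0445    ] [0.51982442 0.13455089 0.0445    ] 0.06703442576824509 ydir ang 1.2151063172358993
[[-0.93117343 -0.36457647]
 [-0.36457648  0.93117345]] delta tool [0.05843023 0.05060783 0.00531381]
```

Emit:
send_rows(moves=[[0,0,-0.007,0],[0,0,-0.007,0],[0,0,-0.01,0],[0,0,-0.01,0],[0,0,-0.01,0],[0,0,-0.01,0],[0.0097,0.0084,0,0],[0.0097,0.0084,0,0],[0.0097,0.0084,0,0],[0.0097,0.0084,0,0],[0.0097,0.0084,0,0],[0.0097,0.0084,0,0],[0,0,0,0]])

```text
clock: 20.6
eef_pos: [0.519, 0.1348, 0.1046]
tool_rot: [-0.186, 0.983, 0.0, -0.0]
ft_force: [0.6, -0.1, -0.5]
grip_width: 0.0852
```

Emit:
send_rows(moves=[[0,0,0,-1],[0,0,0,-1],[0,0,0,-1],[0,0,0,-1],[0,0,0,-1],[0,0,0,-1],[0,0,0,-1],[0,0,0,-1],[0,0,0,-0.5],[0,0,0,0],[0,0,0,0]], claw=-0.3)

```text
clock: 21.7
eef_pos: [0.5207, 0.1344, 0.1042]
tool_rot: [-0.574, 0.819, -0.0, 0.0]
ft_force: [-1.0, -0.3, -1.0]
grip_width: 0.0301
```

```bash
python3 st.py
python3 - <<'E'
from h import *
i=cams.camera_info("wrist");K=i["intrinsics"];M=i["mount"]
s=monitor.get_obs();P,Q=s["eef_pos"],s["tool_rot"]; R=Ro.from_quat(Q).as_matrix()
p,d=cams.camera("wrist"); cv2.imwrite("pics/w7.png",p); np.save("pics/w7d.npy",d); np.save("pics/w7P.npy",np.r_[P,Q])
print(R[:2,1],np.arctan2(R[1,1],R[0,1]))
E
```

```text
21.7 [0.52072 0.13436 0.10416] j6 -0.969 F [-1.03 -0.3  -1.03] M [-0.     0.013  0.016] g 0.0301
[-0.93973617  0.34190007] 2.792654526674844
```

View pics/w7.png

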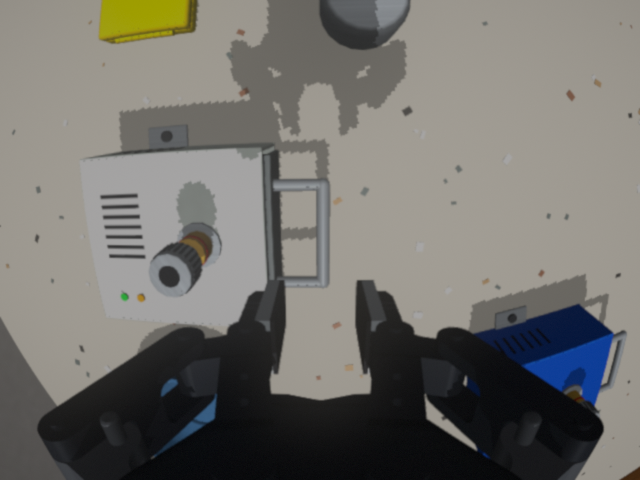

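The handle bar runs vertically at column 322 (rows 182–285), between the jaws and parallel to the pads.

Run:
```python
from h import *
A=np.load("pics/w7P.npy");P,Q=A[:3],A[3:]; R=Ro.from_quat(Q).as_matrix()
a=wz((322,184),.0445,P,Q); b=wz((322,282),.0445,P,Q); m=(a+b)/2
print(a,b,np.linalg.norm(b-a),m,R.T@(m-P))
d=np.load("pics/w7d.npy"); K=cams.camera_info("wrist")["intrinsics"];M=cams.camera_info("wrist")["mount"]
def pt(c,r):
    u=np.array([c-K[0,2],r-K[1,2]])/K[0,0]; t=np.linalg.norm(u)
    v=np.r_[np.sin(t)*u/t,np.cos(t)]; v=v/v[2]*d[r,c]; return M[:3,:3]@np.array([v[0],-v[1],-v[2]])+M[:3,3]
for c in (264,272,280,284,290,356,360,366): print(c,[pt(c,r).round(3).tolist() for r in (284,288,296,310)])
```

```text
[0.50868481 0.102749   0.0445    ] [0.53181326 0.16657141 0.0445    ] 0.06788390476676315 [0.52024903 0.1346602  0.0445    ] [-0.00010567  0.00057822  0.05966254]
264 [[-0.028, -0.037, 0.043], [-0.031, -0.037, 0.042], [0.01, -0.021, -0.053], [0.01, -0.02, -0.063]]
272 [[0.01, -0.02, -0.041], [0.01, -0.019, -0.046], [0.01, -0.018, -0.051], [0.01, -0.017, -0.063]]
280 [[0.01, -0.016, -0.042], [0.01, -0.016, -0.045], [0.008, -0.016, -0.049], [0.006, -0.015, -0.055]]
284 [[0.008, -0.015, -0.037], [0.006, -0.015, -0.037], [0.003, -0.015, -0.037], [-0.002, -0.015, -0.04]]
290 [[-0.035, -0.022, 0.059], [-0.06, -0.026, 0.105], [-0.067, -0.026, 0.105], [-0.08, -0.026, 0.105]]
356 [[-0.056, 0.029, 0.104], [-0.06, 0.029, 0.105], [0.003, 0.014, -0.038], [-0.002, 0.014, -0.041]]
360 [[0.011, 0.015, -0.043], [0.01, 0.015, -0.044], [0.009, 0.014, -0.051], [0.004, 0.014, -0.052]]
366 [[0.01, 0.017, -0.042], [0.01, 0.017, -0.046], [0.01, 0.016, -0.053], [0.01, 0.015, -0.063]]
```

Emit:
send_rows(moves=[[0,0.0006,0.015,0],[0,0,0.015,0],[0,0,0.015,0],[0,0,0.01,0],[0,0,0.01,0],[0,0,0.008,0],[0,0,0.008,0],[0,0,0.007,0],[0,0,0.005,0],[0,0,0.005,0],[0,0,0,0]])

```text
clock: 22.85
eef_pos: [0.5191, 0.1345, 0.0053]
tool_rot: [-0.574, 0.819, 0.0, -0.001]
ft_force: [-0.1, -0.8, -0.4]
grip_width: 0.0299
```

Emit:
send_rows(moves=[[0,0,0.004,0],[0,0,0.004,0],[0,0,0.002,0],[0,0,0,0]])

```text
clock: 23.25
eef_pos: [0.5193, 0.1346, -0.0044]
tool_rot: [-0.574, 0.819, 0.0, -0.0]
ft_force: [0.2, -0.3, 0.7]
grip_width: 0.0299
```

```bash
python3 st.py
python3 - <<'E'
from h import *
p,d=cams.camera("side"); cv2.imwrite("pics/s8.png",cv2.resize(p[120:290,210:430],None,fx=3,fy=3))
p,d=cams.camera("wrist"); cv2.imwrite("pics/w8.png",p)
E
```

```text
23.25 [ 0.51929  0.13457 -0.00444] j6 -0.97 F [ 0.19 -0.31  0.72] M [-0.008  0.028 -0.002] g 0.0299
```

View pics/s8.png

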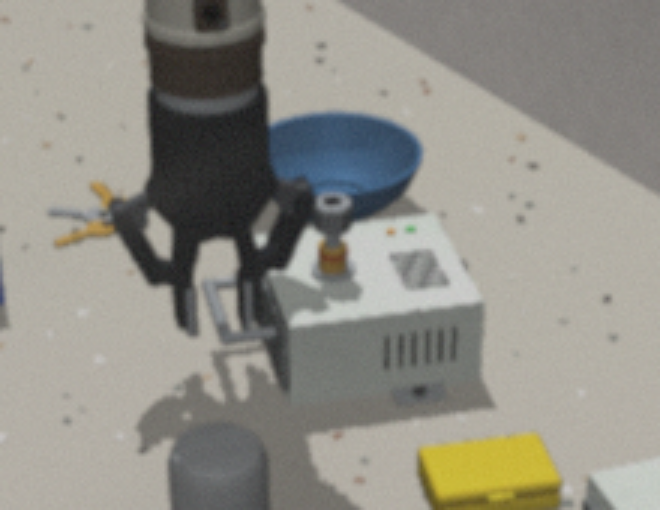

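View pics/w8.png

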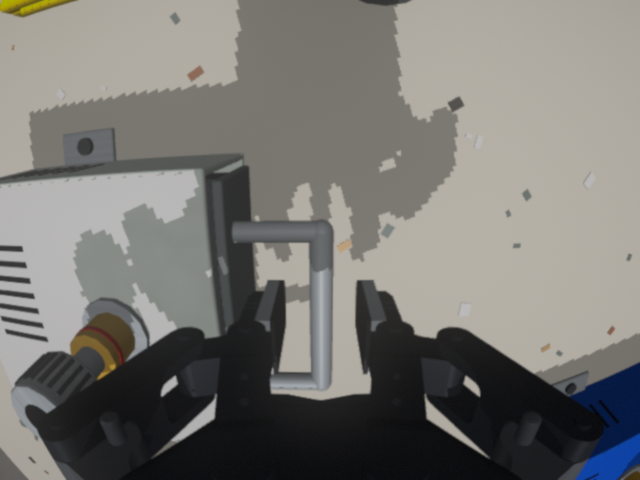

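Run:
```python
from h import *
d=np.load("pics/w7d.npy"); K=cams.camera_info("wrist")["intrinsics"];M=cams.camera_info("wrist")["mount"]
def pt(c,r):
    u=np.array([c-K[0,2],r-K[1,2]])/K[0,0]; t=np.linalg.norm(u)
    v=np.r_[np.sin(t)*u/t,np.cos(t)]; v=v/v[2]*d[r,c]; return M[:3,:3]@np.array([v[0],-v[1],-v[2]])+M[:3,3]
for r in (400,410,420,430,440,450): print(r,[pt(c,r).round(3).tolist() for c in (44,50,58,66,80,100)])
```

```text
400 [[-0.64, -0.827, 0.465], [-0.659, -0.827, 0.489], [-0.232, -0.332, 0.104], [0.012, -0.063, -0.12], [0.012, -0.059, -0.119], [0.013, -0.053, -0.118]]
410 [[-0.662, -0.822, 0.444], [-0.675, -0.816, 0.462], [0.011, -0.063, -0.124], [0.01, -0.062, -0.122], [0.011, -0.058, -0.122], [0.011, -0.052, -0.12]]
420 [[0.011, -0.066, -0.128], [0.013, -0.061, -0.129], [0.013, -0.059, -0.128], [0.012, -0.058, -0.127], [0.012, -0.055, -0.125], [0.01, -0.051, -0.123]]
430 [[0.01, -0.064, -0.131], [0.012, -0.061, -0.131], [0.011, -0.06, -0.129], [0.011, -0.058, -0.129], [0.011, -0.054, -0.128], [0.007, -0.052, -0.123]]
440 [[0.01, -0.062, -0.133], [0.012, -0.059, -0.134], [0.011, -0.058, -0.133], [0.011, -0.056, -0.132], [0.008, -0.055, -0.129], [0.005, -0.052, -0.125]]
450 [[-0.736, -0.796, 0.347], [0.008, -0.061, -0.134], [0.008, -0.059, -0.133], [0.008, -0.056, -0.133], [0.007, -0.054, -0.131], [0.004, -0.052, -0.127]]
```

Closing the gripper would bring a knuckle within about 2 mm of the raised knob. I won't grip. I'll hook the handle with the rear finger and pull straight out, away from the knob.

Emit:
send_rows(moves=[[0,0.004,0,0],[0,0.004,0,0],[0,0.003,0,0],[0,0.003,0,0],[0,0.005,0,0],[0,0.005,0,0],[0,0.005,0,0],[0,0.005,0,0],[0,0.005,0,0],[0,0.005,0,0],[0,0.005,0,0],[0,0.005,0,0],[0,0.005,0,0],[0,0,0,0]])

```text
clock: 24.75
eef_pos: [0.4627, 0.1553, -0.0042]
tool_rot: [-0.575, 0.818, 0.001, -0.0]
ft_force: [0.3, 0.2, -0.3]
grip_width: 0.0296
```

```bash
python3 st.py
```

```text
24.75 [ 0.46273  0.15525 -0.00424] j6 -0.901 F [ 0.31  0.17 -0.26] M [0.007 0.02  0.015] g 0.0296
```

Emit:
send_rows(moves=[[0,0.004,0,0],[0,0.003,0,0],[0,0.001,0,0]])

```text
clock: 25.05
eef_pos: [0.4563, 0.1577, -0.0042]
tool_rot: [-0.574, 0.819, 0.0, 0.0]
ft_force: [1.6, 0.0, -1.2]
grip_width: 0.0303
```

Emit:
send_rows(moves=[[0,0.001,0,0],[0,0.001,0,0]])

```text
clock: 25.25
eef_pos: [0.4548, 0.1583, -0.0042]
tool_rot: [-0.574, 0.819, 0.0, 0.0]
ft_force: [2.6, -0.5, -1.5]
grip_width: 0.0298
```

```bash
python3 st.py
python3 - <<'E'
from h import *
p,d=cams.camera("wrist"); cv2.imwrite("pics/w9.png",p)
p,d=cams.camera("side"); cv2.imwrite("pics/s9.png",cv2.resize(p[120:290,190:430],None,fx=3,fy=3))
E
```

```text
25.25 [ 0.45476  0.15828 -0.00418] j6 -0.888 F [ 2.63 -0.5  -1.5 ] M [-0.02  -0.422  0.031] g 0.0298
```

View pics/w9.png

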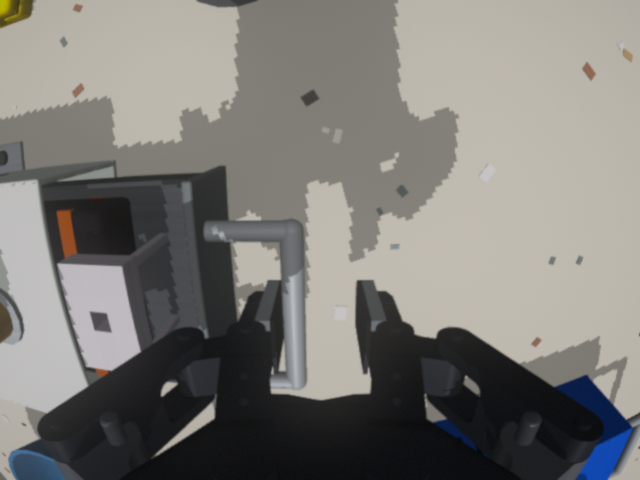

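View pics/s9.png

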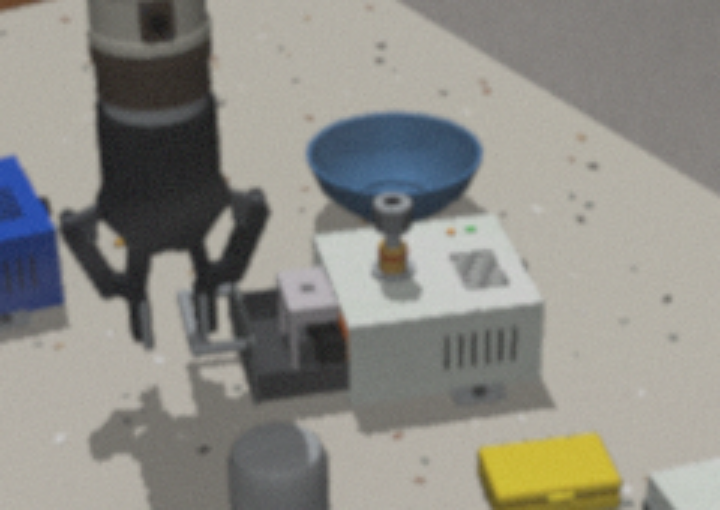

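The tray is sliding out, at about 58 mm. A little further to find the end stop.

Emit:
send_rows(moves=[[0,0.001,0,0],[0,0.001,0,0],[0,0,0,0]])

```text
clock: 25.65
eef_pos: [0.4529, 0.1589, -0.0041]
tool_rot: [-0.574, 0.819, -0.0, 0.0]
ft_force: [1.6, 0.2, -1.3]
grip_width: 0.03
```

Emit:
send_rows(moves=[[0,0.001,0,0],[0,0,0,0]])

```text
clock: 25.85
eef_pos: [0.4529, 0.1589, -0.004]
tool_rot: [-0.574, 0.819, -0.001, 0.001]
ft_force: [4.3, -1.8, -3.3]
grip_width: 0.0299
```

End stop reached: the force is rising and the TCP has stopped. Now I centre the bar between the fingers (back 9 mm) and lift away.

Emit:
send_rows(moves=[[0,-0.004,0,0],[0,-0.004,0,0],[0,-0.003,0,0],[0,0,0,0],[0,0,-0.008,0],[0,0,-0.015,0],[0,0,-0.02,0],[0,0,-0.03,0],[0,0,-0.03,0],[0,0,-0.03,0],[0,0,-0.02,0],[0,0.03,0,0],[0,0.03,0,0],[0,0.03,0,0],[0,0,0,0],[0,0,0,0]])

```text
clock: 27.45
eef_pos: [0.3775, 0.1864, 0.1496]
tool_rot: [-0.575, 0.818, -0.0, 0.001]
ft_force: [0.5, 0.2, -0.3]
grip_width: 0.03
```

```bash
python3 st.py
python3 - <<'E'
from h import *
p,d=cams.camera("scene"); cv2.imwrite("pics/sc10.png",p)
cv2.imwrite("pics/sc10z.png",cv2.resize(p[220:345,250:400],None,fx=5,fy=5,interpolation=cv2.INTER_CUBIC))
p,d=cams.camera("side"); cv2.imwrite("pics/s10.png",p);cv2.imwrite("pics/s10z.png",cv2.resize(p[165:265,255:385],None,fx=6,fy=6,interpolation=cv2.INTER_CUBIC))
E
```

```text
27.45 [0.37753 0.18639 0.14963] j6 -0.766 F [ 0.5   0.21 -0.33] M [-0.022 -0.065  0.036] g 0.03
```

View pics/sc10z.png

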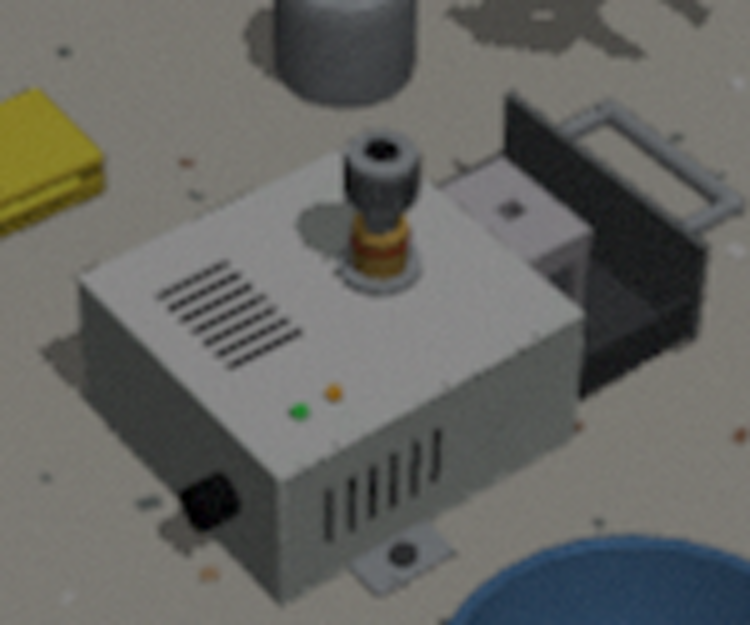

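View pics/s10z.png

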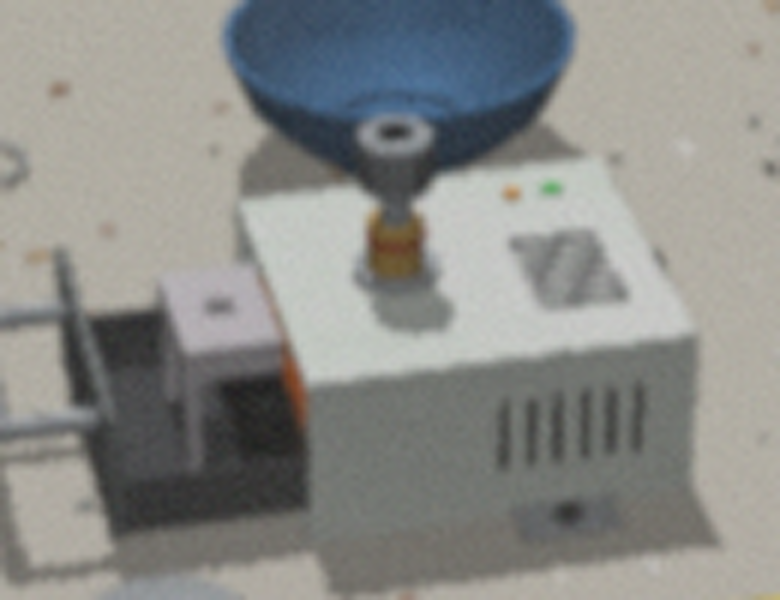

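View pics/sc10.png

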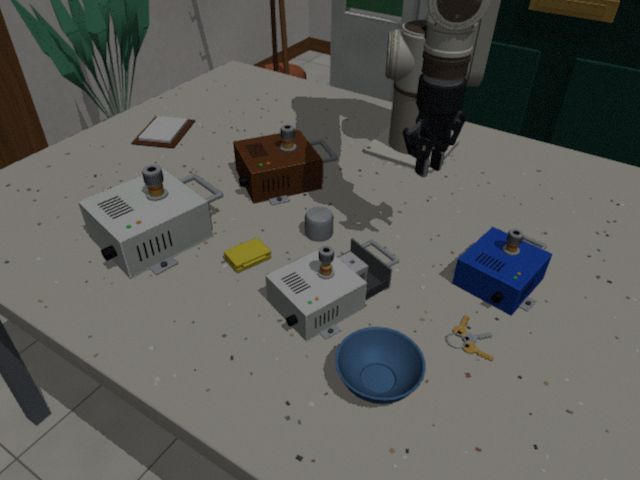

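Run:
```python
from h import *
f=lambda u:[(u[0]+.5)/5-.5+250,(u[1]+.5)/5-.5+220]
a=(onz("scene",f((607,105)),.0465)+onz("scene",f((735,205)),.0465))/2
b=(np.array([0.50686917,0.10458906,.0465])+np.array([0.53267553,0.17012648,.0465]))/2
print("tray ~",np.linalg.norm(a-b))
print(order.job_done())
```

```text
tray ~ 0.05841901801535319
the job is handed in; nothing more can be done
None
```

I wound the bolt on the small white unit up to its stop, drew the battery tray out, and handed the job in at about 27.5 s of the 72 s allowed. It reports no verdict, so the checks below are mine.

- **Bolt:** I pulled until the thread met the collar, about 5.5 mm up. I then turned it anticlockwise about 3 rad with roughly 1–5 N beyond the spring, until the twist moment jumped to −0.28 N m at the stop. I took the twist off, lowered until the thread carried the bolt, and opened the jaws. It stayed up.
- **Bolt height:** The wrist depth puts it 12–12.3 mm out and the scene view 12.4 mm. The rougher side-view estimate is 11.6 mm, only just above the 11.5 mm limit.
- **Tray:** It was pulled to its end stop, where the force rose and the arm stopped moving. Arm travel gives about 60 mm out and the last scene view about 58 mm. I hooked the handle with one finger instead of gripping it, because closing the jaws would have brought a knuckle within about 2 mm of the raised knob.
- **Bystanders and clearance:** The bowl, lid, pillbox and keys look unmoved in the last picture, by eye only. The gripper is well clear and its force readings are near zero.

- **Disagreement with the description:** The real fingertips sit about 33 mm behind the reported tool point. The first grip therefore closed just above the knob on nothing, and I corrected for it.
- **Slip near the stop:** While turning, the tool jumped sideways about 1.4 mm near the stop and the upward pull peaked at about 10.8 N in all, roughly 4 N of it beyond the spring.

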